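# Sweep the loose key pallets into the catch tray

## Robot

A 6-joint arm with a two-finger parallel gripper is mounted at the origin on the work surface. World frame = base frame: x ahead of the robot, y to its left, z up, the work surface at z = 0. Lengths are in m, angles in degrees, forces in N, time in s.
With the tool pointing down it reaches from about 0.325 to 1 m from the base axis. Payload 5.1 kg.
Tool frame: the origin (TCP) lies midway between the tips of the shut fingers; the grasp point (between the pads) lies 19 mm behind it; z points along the fingers, y is the line along which they close (so a half turn about z gives the same grasp; the last joint's range is limited). The gripper opens to 85 mm and grips with 20 to 120 N. Pads are 22 mm wide; open, the fingers measure 114 mm over their backs; the gripper's body (76 mm by 85 mm) begins 54 mm behind the grasp point. The pads swing forward as they close: fully open they stand 13 mm farther back than shut.
Start: joints at [66.085, 7.093, 94.555, -0, 78.352, -4.733], TCP at [0.214, 0.614, 0.231] pointing down, gripper open.
Joint ranges: [-149.61, 149.61], [-58.7, 133.49], [1.44, 155.28], [-77.14, 257.14], [18.33, 153.61], [-166.67, 166.67]. Speed limits (degrees/s): [147.25, 147.25, 180, 180, 180, 180].

## Interface

Orientations are given as [roll, pitch, yaw] about the fixed x, y, z axes, in that order (R = Rz(yaw) Ry(pitch) Rx(roll)).
In Python, from plant import arm, ik, capture, sign_off, boxes_of, trace gives the robot as it stands. The module is installed in compiled form; this text tells all that it offers. Calls block until the motion is done:
- arm.reach(position, orientation): joint-space move of the TCP to a pose.
- arm.servo_line(position, v=0.15, attitude=None, max_force=None): straight line of the TCP; attitude=None keeps the orientation; v is the mean speed in m/s. With max_force (N) it stops when the force on the tool has changed by that much, and returns True; else False.
- arm.move_joints(angles): joint-space move.
- arm.move_gripper(opening): finger opening in m; the grip force is fixed at half the most; returns when the fingers have stopped.
- arm.hold(seconds).
- ik(position, orientation): joint angles nearest the present ones, or None.
- arm.state(): the state.
- capture(name): name is "side" or "top" or "wrist"; returns a dict with "frame" (400x640x3 uint8, red, green, blue), "depth" (400x640 float32, m along the optical axis (not along the pixel's ray), 0 where there is no reading), "K" (3x3 intrinsics, pixels), "camera_from_world" (4x4, takes a point from world to camera coordinates); the wrist camera has in their place "tool_from_camera" (4x4, takes a point from camera to tool coordinates, whose origin is the TCP and whose axes are the flange's). Camera axes: x right, y up, looking along -z (the intrinsics and any distortion apply to the point x, -y, -z); pixel columns grow to the right and rows downward; lengths in m; the calibration is good to about 2 mm. The wrist camera is an equidistant fisheye: a pixel r from the principal point sees the ray r / f radians off the axis. A picture is of the moment at which its call begins: read the wrist's pose just before it.
A pose or a line that the arm cannot do raises arm.MotionError and nothing moves.
- sign_off(): hands the job in; it is judged then, once.
Trained networks look in a picture, given as the dict that the camera call returned (one of the last four; its "shot" number tells which), for a name from the list of things; names that differ only in an ending like _2 or _b are one class to them, and where a whole thing is asked for, a point or a joint stands for the part that bears it (a point fixed in the world has none). Each returns a list of dicts, best first, with "p" (0 to 1); they miss things now and then, are a little off and sometimes report something else, mostly with a low value. They report only what shows in the picture. A call takes as long as a camera call.
- boxes_of(label, picture): "centre" ([x, y, z] in m, in world coordinates, good to about 4 mm: the middle of the surface that is visible of it).
- trace(label, picture): "pixels" (400x640 bool, what is visible of it).
The state is a dict: "time_s": time; "joint_positions": joint angles; "dq": joint speeds; "tau": joint torques, N m; "eef_pos": TCP position; "ee_rot": TCP orientation; "force": force on the tool from outside, world axes, zero at the start; "ft_torque": the same for the moment, N m; "opening": finger opening in m; "grasp_force": force on a finger pad.
Only numpy, scipy, OpenCV 4.12 (cv2) and the standard library are available. Lean on these libraries where they do the work, as an engineer would, in place of code of your own. Each camera call takes 0.05 s, during which the arm holds its last target. There are 200 camera calls.

## Task

The four loose wooden accordion key pallets lie scattered on the rubber mat of the bench board. Sweep them gently along the mat with the fingertips, over the end of the board and into the empty catch tray, not into the tray of reed plates at the other end; push only, never pinch a pallet, lift it or press down hard on it. Leave the jar, the screwdriver and the torch where they are.

Things in the scene. Friction and masses are not known exactly. Their poses are not given: they have to be found in the camera images.
- board: Fixed bench board, 320 mm (its x, depth) by 380 mm (its y, width); dark ribbed rubber mat on top, its surface 50 mm above the bench. Origin: centre of the underside, at bench level; x away from the robot, y to its left, turned by up to 0.25 rad. A wooden lip 10 mm wide rises 8 mm above the mat along the near and far edges; the left and right ends (y = +-190 mm) are open.
- tray_empty: The empty aluminium catch tray, fixed against the left or right end of the board, touching it, so things pushed off that end drop in. Open box 230 mm (x) by 120 mm (y), walls 2 mm thick, 48 mm high: rim 2 mm below the mat. Origin: centre of the underside; axes as the board's. Its centre is up to 30 mm off the board's centre line; it is narrower than the board: no tray at the corners.
- tray_reeds: Tray of the same size and make, fixed against the other end of the board, filled with upright aluminium reed plates in a wooden rack, which reach almost to the rim. Not to be used. Origin: centre of the underside; axes as the board's.
- pallet1: One of four identical loose key pallets lying flat on the mat, turned any way: plain wooden block 50 mm (x) by 20 mm (y) by 10 mm high, with a small aluminium channel clip (20 x 10 mm, 5.5 mm high) in the middle of its top, 15.5 mm high in all, about 14 g. Origin: centre of its underside; x along its length. Slides easily when pushed from the side.
- pallet2: One of four identical loose key pallets lying flat on the mat, turned any way: plain wooden block 50 mm (x) by 20 mm (y) by 10 mm high, with a small aluminium channel clip (20 x 10 mm, 5.5 mm high) in the middle of its top, 15.5 mm high in all, about 14 g. Origin: centre of its underside; x along its length. Slides easily when pushed from the side.
- pallet3: One of four identical loose key pallets lying flat on the mat, turned any way: plain wooden block 50 mm (x) by 20 mm (y) by 10 mm high, with a small aluminium channel clip (20 x 10 mm, 5.5 mm high) in the middle of its top, 15.5 mm high in all, about 14 g. Origin: centre of its underside; x along its length. Slides easily when pushed from the side.
- pallet4: One of four identical loose key pallets lying flat on the mat, turned any way: plain wooden block 50 mm (x) by 20 mm (y) by 10 mm high, with a small aluminium channel clip (20 x 10 mm, 5.5 mm high) in the middle of its top, 15.5 mm high in all, about 14 g. Origin: centre of its underside; x along its length. Slides easily when pushed from the side.
- jar: Small amber glass jar with a yellow lid, 36 mm in diameter, 45 mm tall, standing on the mat near the middle of the board among the pallets. Origin: centre of its underside. Stays where it is.
- screwdriver: Screwdriver lying on the mat just inside the far lip, roughly parallel to it: dark wooden handle 22 mm thick and 85 mm long, steel blade 93 mm long and 6 mm thick. Origin: on the underside where handle and blade meet; x points along the blade. Stays where it is.
- torch: Black pocket torch with a green end, standing upright on the bench behind the board, 36 mm in diameter at the head, 111 mm tall. Origin: centre of its underside. Stays where it is.

How it is judged (in metres and radians):
At the end, for the whole second after the job is handed in: All four pallets rest in the empty catch tray: origin inside the tray's outline, at least 5 mm below its rim, moving slower than 30 mm/s. Jar, screwdriver and torch are within 20 mm of where they began (x of pallet1 in the frame of tray_empty between -0.115 and 0.115 m and y of pallet1 in the frame of tray_empty between -0.06 and 0.06 m and z of pallet1 in the frame of tray_empty between -0.002 and 0.043 m and linear speed of each of pallet1, pallet2, pallet3, pallet4 below 0.03 m/s and x of pallet2 in the frame of tray_empty between -0.115 and 0.115 m and y of pallet2 in the frame of tray_empty between -0.06 and 0.06 m and z of pallet2 in the frame of tray_empty between -0.002 and 0.043 m and x of pallet3 in the frame of tray_empty between -0.115 and 0.115 m and y of pallet3 in the frame of tray_empty between -0.06 and 0.06 m and z of pallet3 in the frame of tray_empty between -0.002 and 0.043 m and x of pallet4 in the frame of tray_empty between -0.115 and 0.115 m and y of pallet4 in the frame of tray_empty between -0.06 and 0.06 m and z of pallet4 in the frame of tray_empty between -0.002 and 0.043 m and distance of each of jar, screwdriver, torch from where it was at the start of the episode below 0.02 m); the robot touches nothing.
It fails at once if a pallet is lifted (its origin more than 30 mm above the mat) (z of any of pallet1, pallet2, pallet3, pallet4 in the frame of board above 0.08 m).
It fails at once if a pallet is pinched or pressed hard (fingers push on it with more than 20 N) (contact force between the fingers and pallet1 above 20 N or contact force between the fingers and pallet2 above 20 N or contact force between the fingers and pallet3 above 20 N or contact force between the fingers and pallet4 above 20 N).
It fails at once if the yellow-lidded jar is moved by more than 20 mm or tipped (distance of jar from where it was at the start of the episode above 0.02 m or angle between jar's own z axis and vertical above 0.35 rad).
It fails at once if the screwdriver is moved by more than 20 mm (distance of screwdriver from where it was at the start of the episode above 0.02 m).
It fails at once if the pocket torch is moved by more than 20 mm or tipped (distance of torch from where it was at the start of the episode above 0.02 m or angle between torch's own z axis and vertical above 0.35 rad).
It also fails if it takes over 72 s, if anything falls off the work surface, if the arm or the gripper's body presses on something with over 40 N, if the wrist force passes 120 N, or if a joint passes its speed limit or range.

## Working session

There is one attempt and no reset: what is moved stays moved. The work goes in short steps, each a Python script; the robot and the scene stay as the last script left them, time stands still between calls to the robot, and variables do not carry over. Pictures are saved under pics/ and viewed, at most 10 in all, crops included, and the job is handed in when it is done.

```bash
mkdir -p pics
cat > h.py <<'E'
import numpy as np, cv2
from plant import arm, ik, capture, sign_off, boxes_of, trace
def cloud(c):
    K=c["K"];d=c["depth"];v,u=np.mgrid[0:400,0:640]
    P=np.stack([(u-K[0,2])/K[0,0]*d,-(v-K[1,2])/K[1,1]*d,-d,np.ones_like(d)],-1)
    W=P@np.linalg.inv(c["camera_from_world"]).T
    W[d<=0]=np.nan
    return W[...,:3]
def save(c,n): cv2.imwrite(f"pics/{n}.png",c["frame"][...,::-1])
E
python3 - <<'E'
from h import *
for n in("top","side"):
    c=capture(n);save(c,n+"0");print(n,np.linalg.inv(c["camera_from_world"])[:3,3].round(3))
    for l in ["board","tray_empty","tray_reeds","pallet1","jar","screwdriver","torch"]:
        print(l,[(np.round(b["centre"],3).tolist(),round(b["p"],2)) for b in boxes_of(l,c)])
print(arm.state())
E
```

```text
top [0.477 0.035 0.846]
board [([0.524, -0.05, 0.053], 0.86)]
tray_empty [([0.535, -0.328, 0.005], 0.58)]
tray_reeds [([0.51, 0.198, 0.022], 0.92)]
pallet1 [([0.608, -0.16, 0.059], 0.57), ([0.466, 0.004, 0.062], 0.56), ([0.612, 0.043, 0.061], 0.54)]
jar [([0.526, -0.071, 0.094], 0.53)]
screwdriver [([0.669, -0.099, 0.066], 0.79)]
torch [([0.75, -0.036, 0.112], 0.6), ([0.517, 0.197, 0.022], 0.38), ([0.667, -0.098, 0.067], 0.18)]
side [ 0.604 -0.589  0.749]
board [([0.534, -0.1, 0.052], 0.89)]
tray_empty [([0.537, -0.294, -0.0], 0.84)]
tray_reeds [([0.512, 0.223, 0.019], 0.78)]
pallet1 [([0.467, -0.154, 0.058], 0.77), ([0.609, 0.039, 0.062], 0.65), ([0.607, -0.165, 0.059], 0.52)]
jar [([0.533, -0.085, 0.088], 0.62)]
screwdriver [([0.676, -0.113, 0.069], 0.95), ([0.754, -0.051, 0.088], 0.64)]
torch [([0.752, -0.051, 0.086], 0.83)]
{'time_s': 0.8, 'joint_positions': array([ 6.60829690e+01,  7.09027915e+00,  9.45565789e+01,  3.51818978e-04,
        7.83530136e+01, -4.73291267e+00]), 'dq': array([ 0.01149888,  0.07014512,  0.06667571, -0.0173428 ,  0.00631259,
        0.03733566]), 'tau': array([ 2.09562444e-03, -4.23512828e+01, -3.65747237e+01, -3.46170827e-05,
        1.82832609e-04, -1.42411940e-05]), 'eef_pos': array([0.21361092, 0.6138687 , 0.23134144]), 'ee_rot': array([ 1.79999844e+02, -3.32804659e-04,  1.60815811e+02]), 'force': array([-0.27825039,  0.31577187, -0.48440402]), 'ft_torque': array([0.00066454, 0.02843978, 0.02270042]), 'grasp_force': 0.0, 'opening': 0.085374582522229}
```

View pics/top0.png

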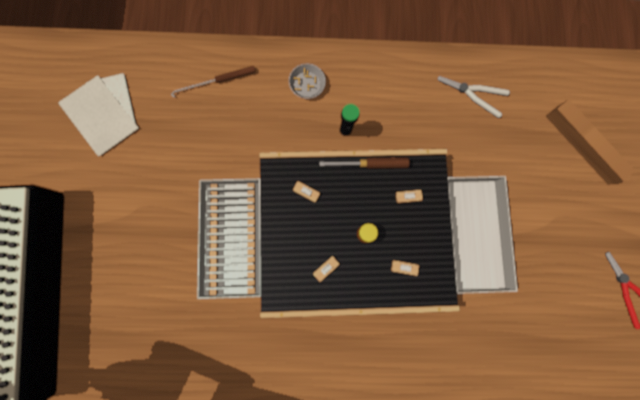

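View pics/side0.png

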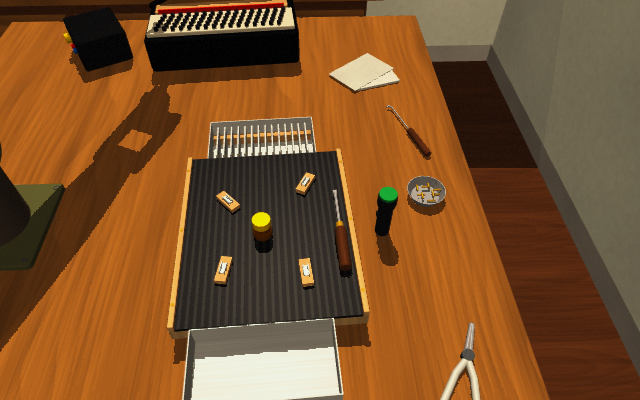

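```bash
cat > m.py <<'E'
from h import *
def blobs(n,zlo=.0545,zhi=.075):
    c=capture(n);W=cloud(c);z=W[...,2]
    m=((z>zlo)&(z<.15)&(W[...,0]>.35)&(W[...,0]<.72)&(abs(W[...,1]+.06)<.24)).astype(np.uint8)
    m=cv2.morphologyEx(m,cv2.MORPH_OPEN,np.ones((3,3)))
    k,L,S,C=cv2.connectedComponentsWithStats(m)
    out=[]
    for i in range(1,k):
        if S[i,4]<60: continue
        p=W[L==i];(a,b),(w,h),t=cv2.minAreaRect(p[:,:2].astype(np.float32))
        if w<h: w,h,t=h,w,t+90
        out.append((round(a,3),round(b,3),round(w,3),round(h,3),round((t+90)%180-90),p[:,2].max().round(3),C[i].round(0).tolist(),int(S[i,4])))
    return c,W,out
E
python3 - <<'E'
from m import *
for n in("top","side"):
    c,W,o=blobs(n);print(n,*o,sep="\n")
    z=W[...,2]
    m=trace("board",c)[0]["pixels"]
    q=W[m&(abs(z-.05)<.004)]
    r=cv2.minAreaRect(q[:,:2].astype(np.float32));print("board mat",r,np.median(q[:,2]))
    q=W[(z>.053)&(z<.063)&m]; 
    m=trace("tray_empty",c)[0]["pixels"];q=W[m&(z<.06)];q=q[np.isfinite(q[:,0])];print("tray",cv2.minAreaRect(q[:,:2].astype(np.float32)),np.percentile(q[:,2],[5,50,99]))
E
```

```text
top
(0.698, -0.176, 0.035, 0.01, -86, np.float64(0.061), [415.0, 151.0], 85)
(0.7, -0.222, 0.033, 0.009, 89, np.float64(0.059), [438.0, 151.0], 68)
(0.688, 0.016, 0.062, 0.009, -88, np.float64(0.061), [321.0, 153.0], 137)
(0.691, -0.038, 0.039, 0.009, -84, np.float64(0.06), [348.0, 152.0], 87)
(0.693, -0.099, 0.035, 0.009, -88, np.float64(0.059), [378.0, 152.0], 79)
(0.696, -0.136, 0.033, 0.007, -88, np.float64(0.059), [396.0, 152.0], 68)
(0.67, -0.071, 0.176, 0.021, -89, np.float64(0.074), [376.0, 162.0], 628)
(0.61, 0.043, 0.05, 0.02, 63, np.float64(0.067), [306.0, 191.0], 255)
(0.606, -0.161, 0.049, 0.02, -82, np.float64(0.067), [409.0, 195.0], 246)
(0.529, -0.073, 0.034, 0.032, -4, np.float64(0.098), [367.0, 232.0], 303)
(0.461, 0.001, 0.05, 0.02, -47, np.float64(0.066), [326.0, 268.0], 266)
(0.466, -0.151, 0.051, 0.02, 81, np.float64(0.067), [405.0, 267.0], 277)
(0.387, -0.156, 0.198, 0.01, -87, np.float64(0.061), [407.0, 309.0], 506)
(0.378, 0.009, 0.053, 0.009, -86, np.float64(0.061), [320.0, 312.0], 134)
(0.381, -0.039, 0.031, 0.009, -89, np.float64(0.06), [346.0, 311.0], 89)
[... 613 characters left out ...]
7, -88, np.float64(0.068), [336.0, 203.0], 88)
(0.463, 0.001, 0.051, 0.021, -47, np.float64(0.068), [228.0, 201.0], 244)
(0.532, -0.077, 0.034, 0.034, 81, np.float64(0.099), [262.0, 226.0], 480)
(0.673, -0.106, 0.107, 0.022, -87, np.float64(0.076), [342.0, 246.0], 583)
(0.467, -0.151, 0.051, 0.02, 80, np.float64(0.068), [223.0, 269.0], 326)
(0.608, -0.16, 0.051, 0.02, -83, np.float64(0.067), [306.0, 272.0], 322)
board mat ((0.541168212890625, -0.05754604935646057), (0.31678104400634766, 0.3883790671825409), 1.925286889076233) 0.051168585888911766
tray ((0.5380128622055054, -0.30691710114479065), (0.22997453808784485, 0.12131205201148987), 2.580552816390991) [0.00114526 0.00357703 0.04986366]
```

The top view shows the empty tray at the right (about 450–512, 178–292). That is the −y end of the board. The reed tray is on the left. The pallets are at (306,191), (409,196), (326,268) and (405,268), with the jar at (368,233) between the lanes. The side view agrees. Depths in both views give pallet tops at about 66–68 mm and the mat at 50 mm, as expected. I'll start with the pallet nearest the tray.

```bash
cat > sw.py <<'E'
from m import *
YAW=np.radians(2.75);B=np.array([.538,-.0575]);R=np.array([[np.cos(YAW),-np.sin(YAW)],[np.sin(YAW),np.cos(YAW)]])
toB=lambda p:R.T@(np.asarray(p)-B)
toW=lambda p:R@np.asarray(p)+B
def pallets():
    o=blobs("top")[2]
    return [(toB(b[:2]).round(3),b[2:6]) for b in o if .04<b[2]<.056 and .015<b[3]<.03 and b[5]<.075]
def sweep(pb,end,z,back=.05,stop=None,touch=False,v=.1):
    """push pallet at board coords pb toward board point end"""
    pb,end=np.array(pb),np.array(end);d=(end-pb)/np.linalg.norm(end-pb)
    dw=R@d;yaw=np.degrees(np.arctan2(dw[1],dw[0]))+180;o=[180,0,yaw]
    s=toW(pb-back*d);e=toW(end)
    arm.reach([*s,.15],o)
    if touch:
        arm.servo_line([*s,.07],v=.15)
        print("hit",arm.servo_line([*s,.045],v=.02,max_force=4));t=arm.state()["eef_pos"][2];print("z touch",t)
        z=t+.003
    arm.servo_line([*s,z],v=.15)
    h=arm.servo_line([*e,z],v=v,max_force=12);print("blocked",h,arm.state()["eef_pos"].round(3),arm.state()["force"].round(1))
    b=e-dw*.015
    arm.servo_line([*b,z],v=.15);arm.servo_line([*b,.15],v=.25)
    return z
E
python3 - <<'E'
from sw import *
p=arm.state()["eef_pos"]
arm.servo_line([p[0],p[1],p[2]+.03]);arm.reach([.5,.15,.25],[180,0,92]);arm.move_gripper(.010)
print(arm.state()["opening"],arm.state()["time_s"])
print(sweep([.066,-.106],[.045,-.212],None,touch=True))
arm.reach([.4,.1,.25],[180,0,92])
print(*pallets(),sep="\n");print(arm.state()["time_s"])
c=capture("side");save(c,"s1")
E
```

```text
0.010170351115586524 4.1167
hit True
z touch 0.050356897533056694
blocked False [ 0.593 -0.267  0.053] [-0.4  0.1 -1. ]
0.053356897533056696
(array([0.077, 0.097]), (0.05, 0.02, 63, np.float64(0.067)))
(array([-0.074,  0.062]), (0.05, 0.02, -48, np.float64(0.067)))
(array([-0.076, -0.091]), (0.05, 0.02, 81, np.float64(0.066)))
11.225
```

View pics/s1.png

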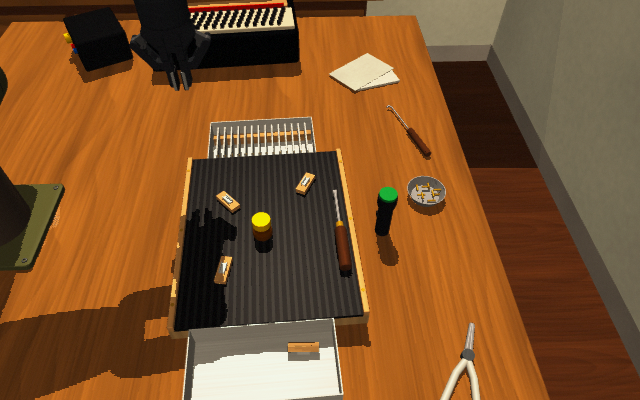

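The first pallet lies in the tray at (303,348), and nothing else has moved. Next I'll do the near one, then start the two long pushes with an intermediate look.

Run:
```python
from sw import *
z=.0534
sweep([-.076,-.091],[-.065,-.212],z)
sweep([-.074,.062],[-.072,-.02],z)
sweep([.077,.097],[.073,.0],z)
arm.reach([.4,.1,.25],[180,0,92])
print(*pallets(),sep="\n");print(arm.state()["time_s"])
c=capture("side");save(c,"s2")
```

```text
blocked False [ 0.483 -0.272  0.053] [ 0.6 -0.1  0. ]
blocked False [ 0.467 -0.081  0.053] [-0.3 -0.6  1.5]
blocked False [ 0.611 -0.053  0.053] [ 0.2 -0.5  1.2]
(array([ 0.045, -0.009]), (0.05, 0.02, -55, np.float64(0.068)))
(array([-0.048, -0.03 ]), (0.05, 0.02, 66, np.float64(0.068)))
25.0333
```

View pics/s2.png

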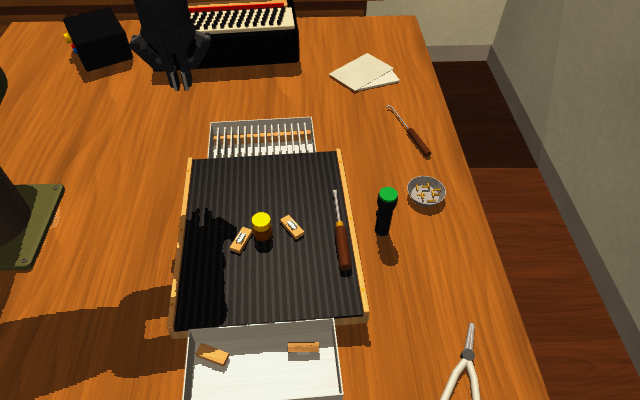

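Two pallets are in the tray, at (212,355) and (303,348). The other two slid inward and now sit beside the jar at (241,240) and (292,227). The jar still stands at (262,226). Both have their long axes pointing outward toward the tray, so I'll push each one end-on along its axis, away from the jar, with the fingers shut.

Run:
```python
from sw import *
z=.0534
arm.move_gripper(0)
for p,ang,off in (([.045,-.009],-57.75,0.),([-.048,-.03],66-2.75+180,.009)):
    a=np.radians(ang);d=np.array([np.cos(a),np.sin(a)]);n=np.array([d[1],-d[0]]) # right of motion = -x side
    q=np.array(p)+off*n
    sweep(q,q+d*.004,z,v=.06)
arm.reach([.4,.1,.25],[180,0,92])
print(*pallets(),sep="\n");print(arm.state()["time_s"])
print([ (b[:6],toB(b[:2])) for b in blobs("top")[2] if b[5]>.08])
c=capture("side");save(c,"s3")
```

```text
blocked False [ 0.585 -0.067  0.053] [0.5 0.8 0.2]
blocked False [ 0.482 -0.09   0.053] [ 0.5 -0.9 -0.4]
(array([ 0.067, -0.045]), (0.05, 0.02, -55, np.float64(0.067)))
(array([-0.059, -0.069]), (0.049, 0.02, 83, np.float64(0.067)))
33.3917
[((0.529, -0.074, 0.034, 0.032, 1, np.float64(0.097)), array([-0.00978127, -0.0160492 ]))]
```

View pics/s3.png

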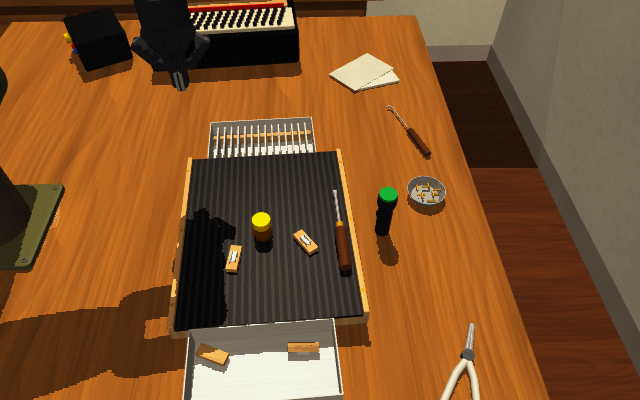

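Both are now clear of the jar, which hasn't moved. The near pallet at (233,259) points straight at the tray, so I'll push it home. The far one at (305,242) I'll take in two stages.

Run:
```python
from sw import *
z=.0534
arm.move_gripper(.010)
sweep([-.060,-.069],[-.078,-.212],z)
sweep([.065,-.045],[.055,-.12],z)
arm.reach([.4,.1,.25],[180,0,92])
print(*pallets(),sep="\n");print(arm.state()["time_s"])
c=capture("side");save(c,"s4")
```

```text
blocked False [ 0.47  -0.273  0.053] [-1.3  0.2  0.5]
blocked False [ 0.599 -0.174  0.053] [-0.2 -0.1 -0.1]
(array([ 0.081, -0.133]), (0.049, 0.021, 55, np.float64(0.067)))
43.6167
```

View pics/s4.png

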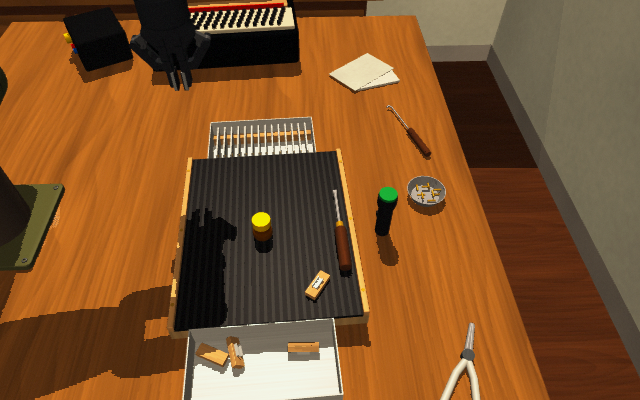

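Three pallets are in the tray. The last one at (317,286) is angled inward toward the tray. I'll nudge it inward through its rear corner, staying clear of the screwdriver handle.

Run:
```python
from sw import *
arm.move_gripper(0)
d=np.array([-.3,-.954]);p=np.array([.082,-.133])
sweep(p,p+d*.015,.0534,back=.045,v=.08)
p0=toW([0,.12]);arm.reach([p0[0]-.05,.05,.22],[180,0,92])
print(*pallets(),sep="\n");print(arm.state()["time_s"])
```

```text
blocked False [ 0.622 -0.201  0.053] [ 1.  -0.4  0.8]
(array([ 0.073, -0.186]), (0.05, 0.021, 78, np.float64(0.066)))
48.8833
```

It is now nearly end-on and pointing into the tray, so this is the final push.

Run:
```python
from sw import *
d=np.array([-.26,-.966]);p=np.array([.073,-.186])
sweep(p,p+d*.035,.0534,back=.045,v=.08)
arm.reach([.4,.1,.25],[180,0,92])
print(*pallets(),sep="\n");print(arm.state()["time_s"])
c,W,o=blobs("top");print([b[:6] for b in o if b[5]>.07])
m=trace("tray_empty",c)
z=W[...,2];q=(W[...,1]<-.255)&(W[...,1]>-.36)&(W[...,0]>.43)&(W[...,0]<.645)
print("max z in tray",np.nanpercentile(z[q],[90,99,100]))
c=capture("side");save(c,"s5")
```

```text
blocked False [ 0.612 -0.274  0.053] [-0.7  0.7 -0.6]

54.375
[(0.67, -0.071, 0.176, 0.02, -88, np.float64(0.074)), (0.529, -0.074, 0.034, 0.032, 0, np.float64(0.098))]
max z in tray [0.01730976 0.0304857  0.04585931]
```

View pics/s5.png

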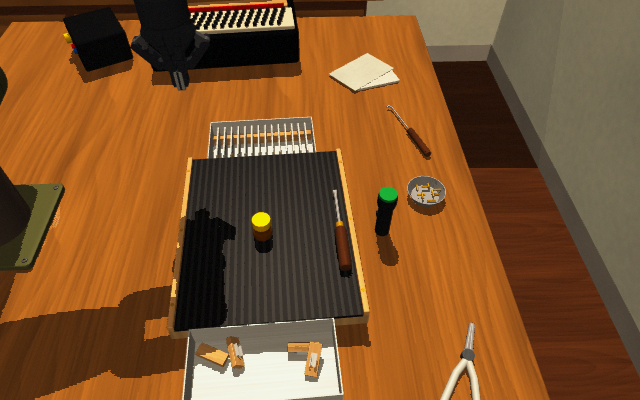

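All four pallets lie low in the tray, at (212,355), (235,353), (300,348) and (313,360). The jar, screwdriver and torch haven't moved, and the arm is clear.

```bash
python3 -c "
from plant import *
print(sign_off())"
```

```text
the job is handed in; nothing more can be done
None
```

I swept all four pallets into the empty catch tray and handed the job in at about 54 s of the 72 s allowed; the jar, screwdriver and torch had not visibly moved in the last images, and sign-off gave no verdict.

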